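# Start the garlic in the table-top cooker

### The arm

A 7-joint arm with a two-finger parallel gripper is mounted at the origin on a cart in front of the work surface, level with it; the furniture and walls round the work are solid. World frame = base frame: x ahead of the robot, y to its left, z up, the work surface at z = 0. Lengths are in m, angles in rad, forces in N, time in s.
With the tool pointing down it reaches from about 0.4 to 0.875 m from the base axis. Payload 6.5 kg.
Tool frame: the origin (TCP) lies midway between the tips of the shut fingers; the grasp point (between the pads) lies 19 mm behind it; z points along the fingers, y is the line along which they close (so a half turn about z gives the same grasp; the last joint's range is limited). The gripper opens to 88 mm and grips with 3 to 60 N. Pads are 18 mm wide; open, the fingers measure 123 mm over their backs; the gripper's body (75 mm by 187 mm) begins 45 mm behind the grasp point.
Start: joints at [1.279, 0.536, -0.004, 1.538, 0.003, 1.067, -0.071], TCP at [0.146, -0.633, 0.239] pointing down, gripper open.
Joint ranges: [-2.7, 2.7], [-0.37, 2.16], [-1.27, 1.26], [0.24, 2.4], [-1.31, 4.45], [0.19, 1.91], [-2.76, 2.76]. Speed limits (rad/s): [2.39, 2.39, 3.14, 3.14, 3.14, 3.14, 3.14].

### API

Orientations are given as a unit quaternion [w, x, y, z].
In Python, from cell import status, imaging, order gives the robot as it stands.
- The arm moves only by the shell command python3 -m crank 'ROWS'. ROWS is JSON, a list of rows, each an object with "linear": the shift along the tool's x, y, z as a fraction of full scale, a list of three; "roll": the turn about the tool's z as a fraction of full scale; "grip": the closure, from -1 (fully open) to 1 (shut). A call has 1 to 5 rows; each row shifts and turns the commanded pose from where the row before left it, along the tool's axes as they then stand; what a row does not reach is not made up. Full scale, the value 1, is 30 mm for a shift and 6 degrees for a turn. A row lasts 1/10 s, in which the tool goes at most 50 mm and 8.59 degrees, less where a joint would pass 70% of its speed; a pose out of reach is approached as far as the arm can. A call with a number of a shift or a turn outside -1 to 1 is refused whole. A call with a gripper value outside its range is refused whole. The fingers move at their own pace and stop on an object; the grip force is fixed at half the most. Time passes only in rows, so rows that do not move let the fingers close. It gives the time, the measured TCP pose, the force, the opening and the grip force at its end, in the units of the state.
- status.read_state(): the state, without advancing time (a new reading comes with each control period).
- imaging.get_image(name): name is "scene" or "top" or "wrist"; returns the picture (480x640x3 uint8, red, green, blue); there is no depth.
- imaging.camera_info(name): a dict with "fov_y" (degrees; the focal length in pixels is half the picture's height over the tangent of half this angle, whatever the lens; pixels are square), "cx", "cy" (the principal point, pixels), "D" ([k1, k2, p1, p2, k3] as OpenCV has them; the pictures are not rectified), "R" (3x3) and "t" (3): a world point X has camera coordinates R X + t; the wrist camera has in their place "T_tool_cam" (4x4, takes a point from camera to tool coordinates, whose origin is the TCP and whose axes are the flange's). Camera axes: x right, y down, z forward; pixel columns grow to the right and rows downward; lengths in m; the calibration is good to about 2 mm. A picture is of the moment at which its call begins: read the wrist's pose just before it. camera_info takes no time and is no camera call.
- order.sign_off(): hands the job in; it is judged then, once.
Trained networks look in the newest picture that a camera, given by its name, has taken for a name from the list of things; names that differ only in an ending like _2 or _b are one class to them, and where a whole thing is asked for, a point or a joint stands for the part that bears it (a point fixed in the world has none). Each returns a list of dicts, best first, with "confidence" (0 to 1); they miss things now and then, are a little off and sometimes report something else, mostly with a low value. They report only what shows in the picture. A call takes as long as a camera call. They do not tell look-alikes from the thing itself.
- imaging.boxes_of(camera, label): "rect" ([left, top, right, bottom] in pixels, round what is visible of it).
- imaging.trace(camera, label): "mask" (480x640 bool, what is visible of it) and "rect" ([left, top, right, bottom] in pixels, round what is visible of it).
The state is a dict: "t": time; "joint_positions": joint angles; "joint_vel": joint speeds; "joint_torque": joint torques, N m; "eef_pos": TCP position; "ee_rot": TCP orientation; "wrist_force": force on the tool from outside, world axes, zero at the start; "wrist_torque": the same for the moment, N m; "width": finger opening in m; "finger_force": force on a finger pad.
Only numpy, scipy, OpenCV 4.12 (cv2) and the standard library are available. Lean on these libraries where they do the work, as an engineer would, in place of code of your own. Each camera call takes 0.05 s, during which the arm holds its last target. There are 200 camera calls.

### The job

Get the garlic cooking: take the garlic bulb off the freely spinning turntable and put it in the pan of the white cooker, then shut the cooker's lid fully. Next turn the cooker's black dial until its white pointer points at the red marker on the scale, and last press the green start button right down. Leave the spice jar standing and the mandarin lying on the turntable.

Things in the scene. Friction and masses are not known exactly. Their poses are not given: they have to be found in the camera images.
- garlic: off-white garlic bulb, 56 mm wide and 56 mm high with a pointed top, loose, upright on the turntable. Origin: centre of its underside, z up
- spice_jar: glass spice jar with a yellow cap, 44 mm wide, 100 mm high, loose on the turntable; stays there. Origin: centre of its underside
- mandarin: orange mandarin, 53 mm wide, 43 mm high, loose on the turntable; stays there. Origin: centre of its underside
- turntable: round wooden turntable (lazy Susan), platter 250 mm across that spins freely about its upright axis, top surface 22 mm above the worktop, raised rim 7 mm higher. Origin: on the axis at worktop level. Garlic, jar and mandarin stand about 72 mm from the axis, in any order
- cooker: fixed white table-top cooker, 150 mm deep (its x) by 270 mm wide (its y), 88 mm high. Origin: centre of its underside; x points to its back (hinge side), y to its left, z up. Pan on its left, grey metal control panel flush on the right part of its top with the dial (toward the back) and the start button (toward the front). It stands left or right of the turntable and is turned a little
- pan_floor (a point): centre of the pan's floor, axes as the cooker's. The open pan is 128 mm (its x) by 148 mm inside with upright walls; its rim is 73 mm above this point
- lid (a joint): cooker lid, a white panel 150 mm by 168 mm by 10 mm with a black tab at its front edge, hinged along the pan's back rim. 0 = shut, flat on the pan; about 1.6 = fully open, upright. Stays where left while steep, drops shut below about 0.7. Turns about the cooker's +y through point lid_hinge
- lid_hinge (a point): on the lid's hinge axis (parallel to the cooker's y), middle of the lid
- lid_edge (a point): middle of the lid's free edge, on its outer face (11 mm above the hinge line when shut, 151 mm from the hinge); moves with the lid. The tab sticks out 19 mm farther
- dial (a joint): black dial on an upright axis, rad, turns clockwise seen from above as it grows, 0 to 4.5, stays where left. At 0 the white pointer points to 2.62 rad counter-clockwise from the cooker's +x; at q to 2.62 - q
- dial_grip (a point): on the dial's axis, 26 mm above the panel, at the height to grip. The grip is a bar 44 mm long along the pointer, 14 mm thick, from 9 to 36 mm above the panel; one half bears the white pointer line. Site x axis: direction of the pointer
- dial_tip (a point): end of the white pointer, 34 mm from the dial's axis; turns with the dial
- marker (a joint): red marker at the scale round the dial, same angle scale as joint dial: the pointer is at the marker when both values are equal. Differs from start to start; nothing moves it
- marker_tip (a point): point of the red marker, 34 mm from the dial's axis, where the pointer's end must come
- start (a joint): green start button, press straight down: 0 = up, 0.006 m = fully down, springs back, 4 N
- start_top (a point): centre of the button's top face, 26 mm across; moves with the button
There are look-alikes about, which are no part of the job. Several things have the shape of the garlic; the one meant has the colours described above.

How it is judged:
By the outcome, as a careful person would: the job done as asked, in the order asked, and still so for the second after the job is handed in, with the robot touching nothing.
It also fails if it takes over 72 s, if anything falls off the work surface, if the arm or the gripper's body presses on something with over 40 N, if the wrist force passes 120 N, or if a joint passes its speed limit or range.

## Working session

There is one attempt and no reset: what is moved stays moved. The work goes in short steps, Python scripts to look and compute and a shell command to move; the robot and the scene stay as the last step left them, time stands still between calls to the robot, and variables do not carry over. Pictures are saved under pics/ and viewed, at most 12 in all, crops included, and the job is handed in when it is done.

```bash
ls; mkdir -p pics; python3 - <<'E'
from cell import status, imaging
import cv2,numpy as np
s=status.read_state(); print({k:np.round(v,3).tolist() for k,v in s.items()})
for n in ["scene","top"]:
    im=imaging.get_image(n); cv2.imwrite(f"pics/{n}0.png",im[:,:,::-1])
    i=imaging.camera_info(n); print(n,i)
    for l in ["garlic","cooker","turntable","lid","dial","start","marker","spice_jar","mandarin"]:
        print(l,[(np.round(b["rect"]).tolist(),round(b["confidence"],2)) for b in imaging.boxes_of(n,l)])
print(imaging.camera_info("wrist"))
E
```

```text
pics
{'t': 0.0, 'joint_positions': [1.279, 0.537, -0.004, 1.539, 0.003, 1.067, -0.071], 'joint_vel': [-0.001, -0.002, -0.0, -0.002, -0.0, 0.001, 0.002], 'joint_torque': [0.0, -57.098, 0.991, -25.16, -0.056, 0.018, 0.0], 'eef_pos': [0.145, -0.633, 0.238], 'ee_rot': [-0.001, 0.994, 0.113, -0.0], 'wrist_force': [-0.194, 0.033, -0.469], 'wrist_torque': [-0.016, 0.014, -0.03], 'finger_force': 0.0, 'width': 0.088}
scene {'fov_y': 42.61011112527547, 'cx': 317.21951865735974, 'cy': 241.2616970354561, 'D': array([-0.21065881,  0.        ,  0.        ,  0.        ,  0.        ]), 'R': array([[ 7.90164573e-01, -6.12894683e-01,  2.34516410e-04],
       [-4.54527974e-01, -5.86249451e-01, -6.70608606e-01],
       [ 4.11149934e-01,  5.29784569e-01, -7.41811325e-01]]), 't': array([-0.37724243,  0.24990366,  1.35234586])}
garlic [([324.0, 230.0, 344.0, 251.0], 0.74), ([404.0, 315.0, 423.0, 325.0], 0.4), ([262.0, 100.0, 303.0, 177.0], 0.26)]
cooker [([263.0, 102.0, 302.0, 176.0], 0.36)]
turntable [([361.0, 267.0, 440.0, 332.0], 0.7)]
lid [([261.0, 101.0, 303.0, 174.0], 0.86)]
dial [([287.0, 185.0, 305
[... 920 characters left out ...]
1)]
marker [([389.0, 210.0, 415.0, 233.0], 0.7)]
spice_jar [([391.0, 212.0, 416.0, 236.0], 0.58), ([250.0, 262.0, 265.0, 273.0], 0.44)]
mandarin [([405.0, 260.0, 427.0, 287.0], 0.71)]
{'fov_y': 58.135714868379004, 'cx': 318.51372127867114, 'cy': 237.51970802862436, 'D': array([-0.09785378,  0.        ,  0.        ,  0.        ,  0.        ]), 'T_tool_cam': array([[-7.60508451e-04, -9.45727126e-01, -3.24960960e-01,
         8.46750786e-02],
       [ 9.99999200e-01, -1.04761093e-03,  7.08535062e-04,
        -9.45130167e-04],
       [-1.01051348e-03, -3.24960161e-01,  9.45727166e-01,
        -1.46073797e-01],
       [ 0.00000000e+00,  0.00000000e+00,  0.00000000e+00,
         1.00000000e+00]])}
```

```bash
python3 - <<'E'
import cv2
im=cv2.imread("pics/top0.png")[170:320,130:490]
cv2.imwrite("pics/top0c.png",cv2.resize(im,(800,333),interpolation=cv2.INTER_CUBIC))
E
```

```text
(no output)
```

View pics/top0c.png

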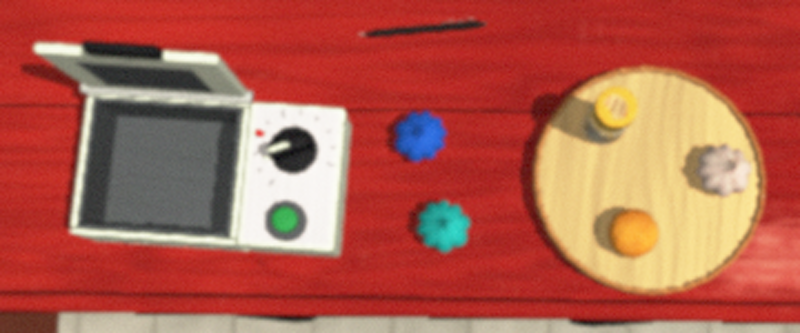

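View pics/scene0.png

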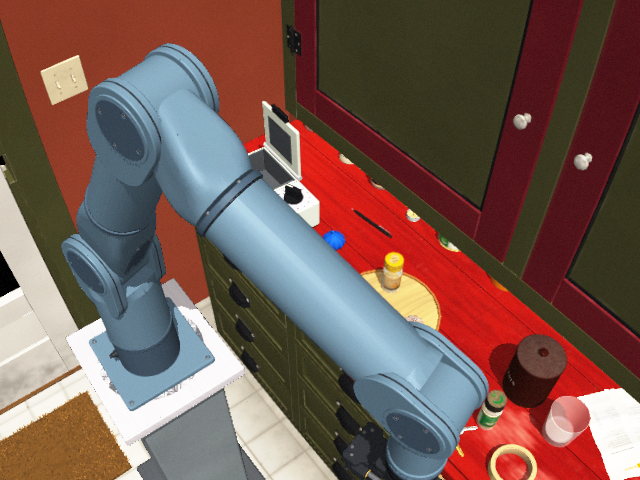

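```bash
cat > h.py <<'E'
import numpy as np, cv2
from scipy.spatial.transform import Rotation as Ro
from cell import status, imaging
def cam(n,s=None):
    i=imaging.camera_info(n); f=240/np.tan(np.radians(i["fov_y"]/2))
    K=np.array([[f,0,i["cx"]],[0,f,i["cy"]],[0,0,1]])
    if n=="wrist":
        w,x,y,z=s["ee_rot"]; T=np.eye(4);T[:3,:3]=Ro.from_quat([x,y,z,w]).as_matrix();T[:3,3]=s["eef_pos"]
        T=np.linalg.inv(T@i["T_tool_cam"]); R,t=T[:3,:3],T[:3,3]
    else: R,t=np.array(i["R"]),np.array(i["t"])
    return K,np.array(i["D"]),R,t
def back(c,px,z):
    K,D,R,t=c; p=cv2.undistortPoints(np.array(px,float).reshape(-1,1,2),K,D)[:,0]
    d=np.c_[p,np.ones(len(p))]@R; o=-R.T@t
    return o+d*((z-o[2])/d[:,2])[:,None]
def proj(c,X):
    K,D,R,t=c; return cv2.projectPoints(np.array(X,float).reshape(-1,3),cv2.Rodrigues(R)[0],t,K,D)[0][:,0]
def mid(m): ys,xs=np.nonzero(m); return [xs.mean(),ys.mean()]
E
python3 - <<'E'
from h import *
c=cam("top")
C=lambda x,y:[130+x*.45,170+y*.45]
for n,x,y,z in [("tt",649,180,.025),("garlic",722,170,.05),("mand",633,233,.045),("jarcap",615,107,.122),("dial",292,150,.115),("start",285,221,.09),("backR",347,108,.088),("frontR",338,252,.088),("panFL",72,232,.088),("panBL",90,98,.088),("lidTL",36,46,.24),("lidTR",217,56,.24),("pen",420,28,0)]:
    print(n,np.round(back(c,[C(x,y)],z)[0],3))
E
```

```text
tt [ 0.479 -0.249  0.025]
garlic [ 0.487 -0.321  0.05 ]
mand [ 0.419 -0.227  0.045]
jarcap [ 0.538 -0.198  0.122]
dial [0.491 0.126 0.115]
start [0.422 0.134 0.09 ]
backR [0.541 0.074 0.088]
frontR [0.392 0.079 0.088]
panFL [0.409 0.351 0.088]
panBL [0.549 0.342 0.088]
lidTL [0.561 0.341 0.24 ]
lidTR [0.554 0.178 0.24 ]
pen [0.655 0.002 0.   ]
```

Candidates for garlic in the top picture: off-white bulb on turntable at (455,246), blue look-alike at (318,232), teal one at (329,272). The off-white one on the turntable fits; I will check it in a wrist crop. First I turn the tool 84° and go above it.

```bash
R='[{"linear":[0,0,0],"roll":-1,"grip":-1},{"linear":[0,0,0],"roll":-1,"grip":-1},{"linear":[0,0,0],"roll":-1,"grip":-1},{"linear":[0,0,0],"roll":-1,"grip":-1},{"linear":[0,0,0],"roll":-1,"grip":-1}]' ; unset R
python3 -m crank '[{"linear":[0,0,0],"roll":-1,"grip":-1},{"linear":[0,0,0],"roll":-1,"grip":-1},{"linear":[0,0,0],"roll":-1,"grip":-1},{"linear":[0,0,0],"roll":-1,"grip":-1},{"linear":[0,0,0],"roll":-1,"grip":-1}]'
python3 -m crank '[{"linear":[0,0,0],"roll":-1,"grip":-1},{"linear":[0,0,0],"roll":-1,"grip":-1},{"linear":[0,0,0],"roll":-1,"grip":-1},{"linear":[0,0,0],"roll":-1,"grip":-1},{"linear":[0,0,0],"roll":-1,"grip":-1}]'
python3 -m crank '[{"linear":[0,0,0],"roll":-1,"grip":-1},{"linear":[0,0,0],"roll":-1,"grip":-1},{"linear":[0,0,0],"roll":-1,"grip":-1},{"linear":[0,0,0],"roll":-1,"grip":-1}]'
cat >> h.py <<'E'
def go(x,y,z,az=None):
    "units (30 mm) along tool axes to target TCP; az: wanted azimuth of tool y, deg (mod 180), in units of 6 deg"
    s=status.read_state(); w,a,b,c=s["ee_rot"]; M=Ro.from_quat([a,b,c,w]).as_matrix()
    u=M.T@(np.array([x,y,z])-s["eef_pos"])/.03
    ya=np.degrees(np.arctan2(M[1,1],M[0,1]))
    print("t",round(s["t"],2),"pos",np.round(s["eef_pos"],4),"y_az",round(ya,1),"j",np.round(s["joint_positions"],2),"F",np.round(s["wrist_force"],1),"w",round(s["width"],4))
    print("units",np.round(u,2),"" if az is None else "roll %.2f"%(-(((az-ya)+90)%180-90)/6))
E
python3 -c "
from h import *
go(.487,-.321,.24,6)"
```

```text
t: 1.5
eef_pos: [0.1455, -0.6335, 0.2387]
ee_rot: [-0.0, 0.93, 0.368, -0.0]
wrist_force: [-0.6, 1.0, -1.1]
width: 0.0881
finger_force: 0.0
t: 2.0
eef_pos: [0.1454, -0.6335, 0.2387]
ee_rot: [0.0, 0.803, 0.596, -0.0]
wrist_force: [0.3, -0.2, -0.2]
width: 0.0882
finger_force: 0.0
t: 2.4
eef_pos: [0.1454, -0.6335, 0.2387]
ee_rot: [-0.0, 0.661, 0.75, -0.0]
wrist_force: [0.3, 0.6, 0.5]
width: 0.0882
finger_force: 0.0
t 2.4 pos [ 0.1454 -0.6335  0.2387] y_az 7.2 j [ 1.5   0.56 -0.33  1.52  0.2   1.09  1.25] F [0.3 0.6 0.5] w 0.0882
units [ 8.91 12.6  -0.04] roll 0.20
```

```bash
python3 -m crank '[{"linear":[0.69,0.97,0],"roll":0,"grip":-1},{"linear":[0.69,0.97,0],"roll":0,"grip":-1},{"linear":[0.69,0.97,0],"roll":0,"grip":-1},{"linear":[0.69,0.97,0],"roll":0,"grip":-1},{"linear":[0.69,0.97,0],"roll":0,"grip":-1}]' >/dev/null
python3 -m crank '[{"linear":[0.69,0.97,0],"roll":0,"grip":-1},{"linear":[0.69,0.97,0],"roll":0,"grip":-1},{"linear":[0.69,0.97,0],"roll":0,"grip":-1},{"linear":[0.69,0.97,0],"roll":0,"grip":-1},{"linear":[0.69,0.97,0],"roll":0,"grip":-1}]' >/dev/null
python3 -m crank '[{"linear":[0.69,0.97,0],"roll":0,"grip":-1},{"linear":[0.69,0.97,0],"roll":0,"grip":-1},{"linear":[0.6,0.97,0],"roll":0,"grip":-1},{"linear":[0,0,0],"roll":0,"grip":-1}]'
python3 - <<'E'
from h import *
go(.487,-.321,.24,6)
s=status.read_state(); im=imaging.get_image("wrist"); c=cam("wrist",s)
for l in ["garlic","mandarin","spice_jar","turntable"]:
    for b in imaging.trace("wrist",l)[:2]:
        r=b["rect"]; p=mid(b["mask"]); print(l,np.round(r),round(b["confidence"],2),np.round(p),np.round(back(c,[p],.05)[0],4), im[b["mask"]].mean(0).round())
cv2.imwrite("pics/w1.png",im[:,:,::-1])
E
```

```text
t: 3.8
eef_pos: [0.4931, -0.3184, 0.2392]
ee_rot: [0.0, 0.66, 0.751, 0.002]
wrist_force: [0.2, 0.5, -0.2]
width: 0.0881
finger_force: 0.0
t 3.8 pos [ 0.4931 -0.3184  0.2392] y_az 7.4 j [ 0.84  0.47 -0.46  1.69  0.23  1.03  0.43] F [ 0.2  0.5 -0.2] w 0.0881
units [-0.06 -0.21 -0.03] roll 0.23
garlic [277. 170. 348. 243.] 0.78 [312. 206.] [ 0.4886 -0.322   0.05  ] [183. 166. 151.]
mandarin [205.  37. 275. 108.] 0.76 [238.  71.] [ 0.4217 -0.2261  0.05  ] [202. 143.  60.]
spice_jar [367.   6. 462.  86.] 0.98 [416.  46.] [ 0.5487 -0.1923  0.05  ] [138. 113.  60.]
turntable [162.   0. 468. 256.] 0.73 [311. 120.] [ 0.4797 -0.2553  0.05  ] [191. 165. 116.]
```

View pics/w1.png

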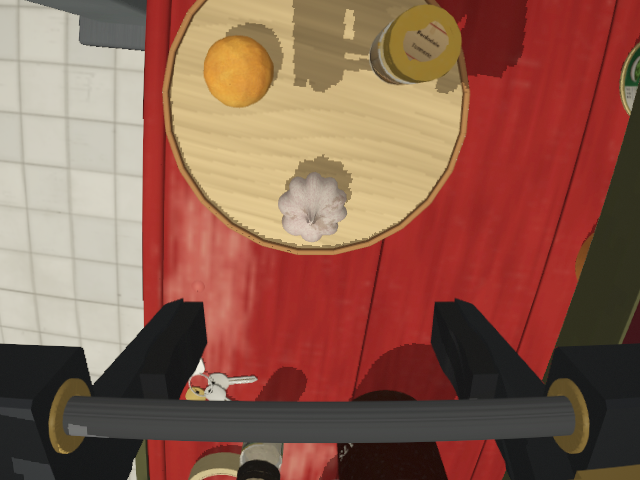

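The wrist picture shows the off-white bulb at (312,206) on the turntable – the right one; mandarin (238,71), jar (416,46). A brown canister lies behind at (390,400); I check its clearance.

```bash
python3 - <<'E'
from h import *
s=status.read_state(); c=cam("wrist",s)
for z in (0,.1,.15): print(z,np.round(back(c,[[340,440],[390,393],[435,440]],z),3).tolist())
c=cam("scene")
for z in (.1,.15): print(z,np.round(back(c,[[512,352],[540,336],[566,352],[540,370]],z),3).tolist())
print(np.round(back(c,[[510,392],[535,404]],0),3).tolist())
go(.4885,-.3225,.24,7)
E
```

```text
0 [[0.546, -0.614, 0.0], [0.592, -0.541, 0.0], [0.657, -0.604, 0.0]]
0.1 [[0.528, -0.517, 0.1], [0.562, -0.463, 0.1], [0.61, -0.509, 0.1]]
0.15 [[0.519, -0.468, 0.15], [0.547, -0.424, 0.15], [0.587, -0.462, 0.15]]
0.1 [[0.578, -0.528, 0.1], [0.657, -0.541, 0.1], [0.67, -0.604, 0.1], [0.591, -0.595, 0.1]]
0.15 [[0.545, -0.54, 0.15], [0.62, -0.553, 0.15], [0.632, -0.613, 0.15], [0.557, -0.605, 0.15]]
[[0.565, -0.568, 0.0], [0.585, -0.624, 0.0]]
t 4.05 pos [ 0.4877 -0.3248  0.2386] y_az 6.8 j [ 0.85  0.47 -0.46  1.69  0.23  1.03  0.43] F [ 0.7 -1.   0.9] w 0.0876
units [ 0.07  0.04 -0.05] roll -0.03
```

```bash
python3 -m crank '[{"linear":[0.07,0.04,1],"roll":0,"grip":-1},{"linear":[0,0,1],"roll":0,"grip":-1},{"linear":[0,0,1],"roll":0,"grip":-1},{"linear":[0,0,1],"roll":0,"grip":-1},{"linear":[0,0,1],"roll":0,"grip":-1}]' >/dev/null
python3 -m crank '[{"linear":[0,0,0.8],"roll":0,"grip":-1},{"linear":[0,0,0.7],"roll":0,"grip":-1},{"linear":[0,0,0.5],"roll":0,"grip":-1},{"linear":[0,0,0],"roll":0,"grip":-1}]'
python3 -m crank '[{"linear":[0,0,0],"roll":0,"grip":0},{"linear":[0,0,0],"roll":0,"grip":1},{"linear":[0,0,0],"roll":0,"grip":1},{"linear":[0,0,0],"roll":0,"grip":1},{"linear":[0,0,0],"roll":0,"grip":1}]'
```

```text
t: 4.95
eef_pos: [0.4879, -0.3213, 0.027]
ee_rot: [-0.002, 0.664, 0.748, -0.001]
wrist_force: [-1.0, 0.3, 0.1]
width: 0.0875
finger_force: 0.0
t: 5.45
eef_pos: [0.4903, -0.3214, 0.0294]
ee_rot: [0.001, 0.663, 0.749, 0.0]
wrist_force: [-1.2, 0.8, 2.8]
width: 0.0544
finger_force: 29.9
```

```bash
python3 -m crank '[{"linear":[0,0,-0.5],"roll":0,"grip":1},{"linear":[0,0,-1],"roll":0,"grip":1},{"linear":[0,0,-1],"roll":0,"grip":1},{"linear":[0,0,-1],"roll":0,"grip":1},{"linear":[0,0,-1],"roll":-1,"grip":1}]' >/dev/null
python3 -m crank '[{"linear":[0,0,-1],"roll":-1,"grip":1},{"linear":[0,0,-1],"roll":-1,"grip":1},{"linear":[0,0,-0.5],"roll":-1,"grip":1},{"linear":[0,0,0],"roll":-1,"grip":1},{"linear":[0,0,0],"roll":-1,"grip":1}]' >/dev/null
python3 -m crank '[{"linear":[0,0,0],"roll":-1,"grip":1},{"linear":[0,0,0],"roll":-1,"grip":1},{"linear":[0,0,0],"roll":-1,"grip":1},{"linear":[0,0,0],"roll":-1,"grip":1},{"linear":[0,0,0],"roll":-1,"grip":1}]'>/dev/null
python3 -m crank '[{"linear":[0,0,0],"roll":-1,"grip":1},{"linear":[0,0,0],"roll":-1,"grip":1},{"linear":[0,0,0],"roll":-0.3,"grip":1}]'
python3 -c "
from h import *
go(.46,.12,.25,87)"
```

```text
t: 7.25
eef_pos: [0.4895, -0.3211, 0.2395]
ee_rot: [-0.0, 0.027, 1.0, -0.0]
wrist_force: [0.6, 0.2, -1.1]
width: 0.0543
finger_force: 29.9
t 7.25 pos [ 0.4895 -0.3211  0.2395] y_az 86.9 j [ 1.07  0.54 -0.78  1.68  0.42  1.09  1.67] F [ 0.6  0.2 -1.1] w 0.0543
units [ 1.79 14.63 -0.36] roll -0.02
```

```bash
python3 -m crank '[{"linear":[0.12,0.98,0],"roll":0,"grip":1},{"linear":[0.12,0.98,0],"roll":0,"grip":1},{"linear":[0.12,0.98,0],"roll":0,"grip":1},{"linear":[0.12,0.98,0],"roll":0,"grip":1},{"linear":[0.12,0.98,0],"roll":0,"grip":1}]' >/dev/null
python3 -m crank '[{"linear":[0.12,0.98,0],"roll":0,"grip":1},{"linear":[0.12,0.98,0],"roll":0,"grip":1},{"linear":[0.12,0.98,0],"roll":0,"grip":1},{"linear":[0.12,0.98,-0.1],"roll":0,"grip":1},{"linear":[0.12,0.98,-0.1],"roll":0,"grip":1}]' >/dev/null
python3 -m crank '[{"linear":[0.12,0.98,0],"roll":0,"grip":1},{"linear":[0.12,0.98,0],"roll":0,"grip":1},{"linear":[0.12,0.98,0],"roll":0,"grip":1},{"linear":[0.12,0.98,0],"roll":0,"grip":1},{"linear":[0.12,0.9,0],"roll":0,"grip":1}]' >/dev/null
python3 -m crank '[{"linear":[0,0,0],"roll":0,"grip":1},{"linear":[0,0,0],"roll":0,"grip":1}]'
python3 - <<'E'
from h import *
s=status.read_state(); im=imaging.get_image("wrist"); c=cam("wrist",s)
go(.46,.26,.25,87)
for l,z in [("dial",.124),("start",.09),("lid",.2),("cooker",.088),("marker",.088)]:
    for b in imaging.trace("wrist",l)[:2]:
        p=mid(b["mask"]); print(l,np.round(b["rect"]),round(b["confidence"],2),np.round(p),np.round(back(c,[p],z)[0],4))
cv2.imwrite("pics/w2.png",im[:,:,::-1])
np.save("w2pose.npy",np.r_[s["eef_pos"],s["ee_rot"]])
E
```

```text
t: 8.95
eef_pos: [0.4607, 0.1198, 0.245]
ee_rot: [0.0, 0.028, 1.0, -0.0]
wrist_force: [0.0, -1.0, -0.3]
width: 0.0545
finger_force: 29.9
t 9.0 pos [0.4608 0.119  0.2448] y_az 86.7 j [ 0.43  0.38 -0.94  1.94  0.36  1.01  0.84] F [ 0.1 -0.4 -0.2] w 0.0543
units [ 0.3   4.69 -0.18] roll -0.06
dial [300. 227. 370. 282.] 0.72 [334. 255.] [0.4802 0.1296 0.124 ]
start [317. 144. 354. 183.] 0.58 [334. 163.] [0.4245 0.1334 0.09  ]
lid [440. 320. 640. 392.] 0.57 [550. 341.] [0.5059 0.2407 0.2   ]
cooker [258. 112. 638. 392.] 0.77 [457. 220.] [0.472  0.2221 0.088 ]
marker [376. 278. 389. 284.] 0.53 [381. 279.] [0.5156 0.1655 0.088 ]
marker [  0. 135.  69. 351.] 0.26 [ 29. 243.] [ 0.4707 -0.1075  0.088 ]
```

View pics/w2.png

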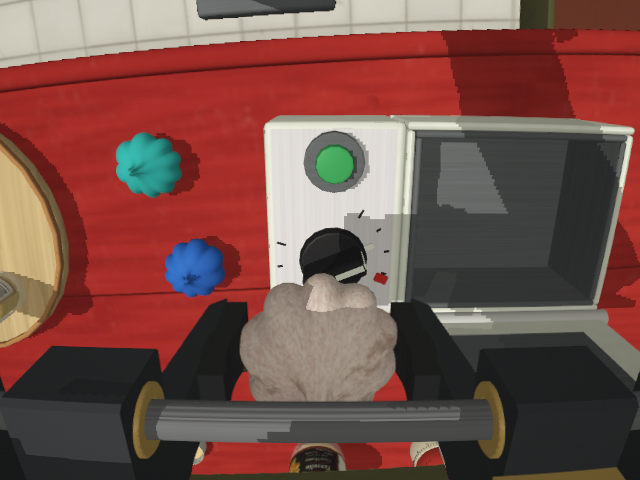

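The wrist picture shows the cooker: button (334,163), dial centre ~(333,255) with pointer toward (365,268), red marker (380,279), pan opening from (412,131) to (600,305).

```bash
python3 - <<'E'
from h import *
p=np.load("w2pose.npy"); c=cam("wrist",dict(eef_pos=p[:3],ee_rot=p[3:]))
P={}
for n,x,y,z in [("FR",266,122,.088),("FL",633,128,.088),("panFRi",414,133,.088),("panFLi",628,137,.088),("panBRi",406,303,.088),("panBLi",597,305,.088),("hingeR",425,313,.092),("hingeL",606,313,.092),("btnring",335,161,.088),("btn",335,164,.092),("marker",380,279,.088),("ptrtip",365,260,.124),("ptrbase",336,275,.124)]:
    P[n]=back(c,[[x,y]],z)[0]; print(n,np.round(P[n],4))
for a,b in [("FR","FL"),("panFRi","panFLi"),("panBRi","panBLi"),("hingeR","hingeL")]:
    d=P[b]-P[a]; print(a,b,np.degrees(np.arctan2(d[1],d[0])).round(2),np.linalg.norm(d).round(4))
for a,b in [("panFRi","panBRi"),("panFLi","panBLi")]:
    d=P[b]-P[a]; print(a,b,np.degrees(np.arctan2(d[1],d[0])).round(2),np.linalg.norm(d).round(4))
E
```

```text
FR [0.3938 0.088  0.088 ]
FL [0.4084 0.352  0.088 ]
panFRi [0.4069 0.1895 0.088 ]
panFLi [0.4149 0.3489 0.088 ]
panBRi [0.5379 0.1848 0.088 ]
panBLi [0.5513 0.3451 0.088 ]
hingeR [0.5455 0.1992 0.092 ]
hingeL [0.5571 0.3518 0.092 ]
btnring [0.4234 0.1339 0.088 ]
btn [0.4249 0.1337 0.092 ]
marker [0.5159 0.1644 0.088 ]
ptrtip [0.4847 0.1499 0.124 ]
ptrbase [0.4945 0.1301 0.124 ]
FR FL 86.84 0.2645
panFRi panFLi 87.12 0.1596
panBRi panBLi 85.22 0.1608
hingeR hingeL 85.64 0.153
panFRi panBRi -2.03 0.1311
panFLi panBLi -1.58 0.1364
```

```bash
python3 -c "
from h import *
go(.478,.264,.032,86.5)"
```

```text
t 9.25 pos [0.461  0.1189 0.2447] y_az 86.6 j [ 0.43  0.38 -0.94  1.94  0.36  1.01  0.84] F [-0.8 -1.1 -1.7] w 0.0542
units [-0.28  4.87  7.09] roll 0.02
```

```bash
python3 -m crank '[{"linear":[-0.06,0.97,0],"roll":0,"grip":1},{"linear":[-0.06,0.97,0],"roll":0,"grip":1},{"linear":[-0.06,0.97,0],"roll":0,"grip":1},{"linear":[-0.06,0.98,0],"roll":0,"grip":1},{"linear":[-0.04,0.98,0],"roll":0,"grip":1}]' >/dev/null
python3 -m crank '[{"linear":[0,0,0],"roll":0,"grip":1},{"linear":[0,0,1],"roll":0,"grip":1},{"linear":[0,0,1],"roll":0,"grip":1},{"linear":[0,0,1],"roll":0,"grip":1},{"linear":[0,0,1],"roll":0,"grip":1}]'
python3 -m crank '[{"linear":[0,0,1],"roll":0,"grip":1},{"linear":[0,0,0.8],"roll":0,"grip":1},{"linear":[0,0,0.7],"roll":0,"grip":1},{"linear":[0,0,0.5],"roll":0,"grip":1},{"linear":[0,0,0],"roll":0,"grip":1}]'
```

```text
t: 10.25
eef_pos: [0.4779, 0.2635, 0.1235]
ee_rot: [0.0, 0.029, 1.0, -0.0]
wrist_force: [0.3, -0.8, -0.1]
width: 0.0543
finger_force: 29.9
t: 10.75
eef_pos: [0.4768, 0.2636, 0.0331]
ee_rot: [-0.001, 0.029, 1.0, -0.001]
wrist_force: [-1.6, -0.0, -0.6]
width: 0.0545
finger_force: 29.9
```

```bash
python3 -m crank '[{"linear":[0,0,0],"roll":0,"grip":-0.6},{"linear":[0,0,0],"roll":0,"grip":-0.6},{"linear":[0,0,0],"roll":0,"grip":-0.6},{"linear":[0,0,-0.5],"roll":0,"grip":-0.6},{"linear":[0,0,-1],"roll":0,"grip":-0.6}]' 
python3 -m crank '[{"linear":[0,0,-1],"roll":0,"grip":-0.6},{"linear":[0,0,-1],"roll":0,"grip":-0.6},{"linear":[0,0,-1],"roll":0,"grip":-0.6},{"linear":[0,0,-1],"roll":0,"grip":-0.6},{"linear":[0,0,-1],"roll":0,"grip":1}]' >/dev/null
python3 -m crank '[{"linear":[0,0,-1],"roll":0,"grip":1},{"linear":[0,0,-1],"roll":0,"grip":1},{"linear":[0,0,-1],"roll":0,"grip":1},{"linear":[0,0,-0.5],"roll":0,"grip":1},{"linear":[0,0,0],"roll":0,"grip":1}]'
python3 - <<'E'
from h import *
s=status.read_state(); im=imaging.get_image("wrist"); c=cam("wrist",s)
go(.6,.264,.3,86.5)
cv2.imwrite("pics/w3.png",im[:,:,::-1])
np.save("w3pose.npy",np.r_[s["eef_pos"],s["ee_rot"]])
b=imaging.trace("wrist","garlic")[:1]
for b in b: print(b["rect"],b["confidence"],back(c,[mid(b["mask"])],.04),im[b["mask"]].mean(0))
E
```

```text
t: 11.25
eef_pos: [0.4765, 0.2646, 0.0799]
ee_rot: [-0.001, 0.028, 1.0, -0.001]
wrist_force: [-1.0, -0.5, -0.2]
width: 0.0703
finger_force: 0.0
t: 12.25
eef_pos: [0.478, 0.2661, 0.3371]
ee_rot: [0.002, 0.028, 1.0, 0.001]
wrist_force: [0.4, 0.2, 0.1]
width: 0.0249
finger_force: 0.0
t 12.3 pos [0.4775 0.2653 0.3352] y_az 86.7 j [ 0.14  0.42 -0.96  1.66  0.36  1.25  0.62] F [-0.1  1.5 -1.1] w 0.0204
units [-4.08  0.19  1.18] roll 0.04
[22.0, 117.7, 76.6, 173.4] 0.97 [[ 0.42552574 -0.01467715  0.04      ]] [ 43.2513343  137.26443474 128.93158661]
```

View pics/w3.png

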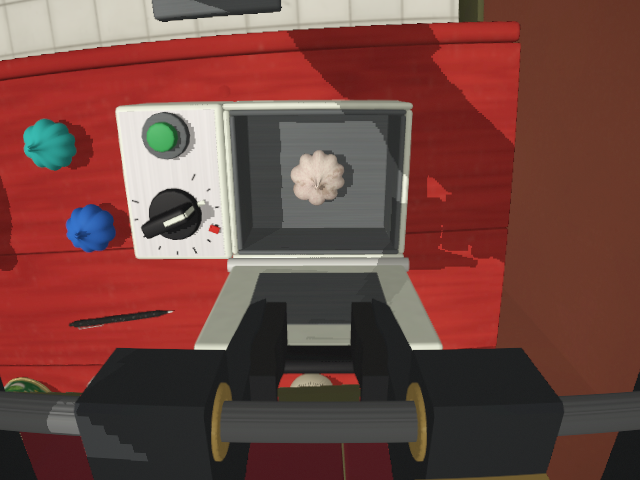

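Garlic stands in the pan at (318,178); dial centre (174,214) with pointer on its right half, marker at (214,229), lid upright with its edge at row ~348, cabinet beyond row ~390.

```bash
python3 - <<'E'
from h import *
p=np.load("w3pose.npy"); c=cam("wrist",dict(eef_pos=p[:3],ee_rot=p[3:]))
f=lambda n,x,y,z: print(n,z,np.round(back(c,[[x,y]],z)[0],4))
for z in (.23,.25): f("lidR",197,348,z); f("lidL",440,348,z); f("tab",318,373,z)
for z in (0,.1,.2,.3): f("cab",310,393,z)
for z in (.124,): f("ptr outer",197,209,z); f("bar other",146,231,z)
for z in (.088,.09): f("marker",214,229,z); f("btn",161,137,z)
f("hingeR",232,259,.088);f("hingeL",406,259,.088)
c=cam("scene")
for z in (.0,.1,.2,.3,.4): print("scene cab",z,np.round(back(c,[[320,140],[450,233]],z),3).tolist())
print("lid top",np.round(back(c,[[264,103],[296,127]],.24),3).tolist())
E
```

```text
lidR 0.23 [0.5559 0.1781 0.23  ]
lidL 0.23 [0.5656 0.3459 0.23  ]
tab 0.23 [0.5808 0.2605 0.23  ]
lidR 0.25 [0.543  0.1855 0.25  ]
lidL 0.25 [0.5519 0.34   0.25  ]
tab 0.25 [0.5658 0.2614 0.25  ]
cab 0 [0.7851 0.2376 0.    ]
cab 0.1 [0.7037 0.2446 0.1   ]
cab 0.2 [0.6223 0.2516 0.2   ]
cab 0.3 [0.5409 0.2587 0.3   ]
ptr outer 0.124 [0.4846 0.1609 0.124 ]
bar other 0.124 [0.5018 0.1118 0.124 ]
marker 0.088 [0.5148 0.1635 0.088 ]
btn 0.088 [0.4242 0.1261 0.088 ]
marker 0.09 [0.5142 0.1641 0.09  ]
btn 0.09 [0.424  0.1269 0.09  ]
hingeR 0.088 [0.5468 0.1772 0.088 ]
hingeL 0.088 [0.5568 0.3491 0.088 ]
scene cab 0.0 [[0.765, 0.357, 0.0], [0.798, -0.155, 0.0]]
scene cab 0.1 [[0.687, 0.258, 0.1], [0.717, -0.21, 0.1]]
scene cab 0.2 [[0.61, 0.159, 0.2], [0.637, -0.266, 0.2]]
scene cab 0.3 [[0.532, 0.06, 0.3], [0.556, -0.321, 0.3]]
scene cab 0.4 [[0.454, -0.039, 0.4], [0.476, -0.376, 0.4]]
lid top [[0.559, 0.331, 0.24], [0.564, 0.197, 0.24]]
```

```bash
python3 - <<'E'
import cv2
im=cv2.imread("pics/top0.png")[0:260,100:500]
cv2.imwrite("pics/top0d.png",cv2.resize(im,(800,520)))
from h import *
c=cam("top"); print(-c[2].T@c[3])
E
```

```text
[ 0.3072964  -0.02534945  1.14257832]
```

View pics/top0d.png

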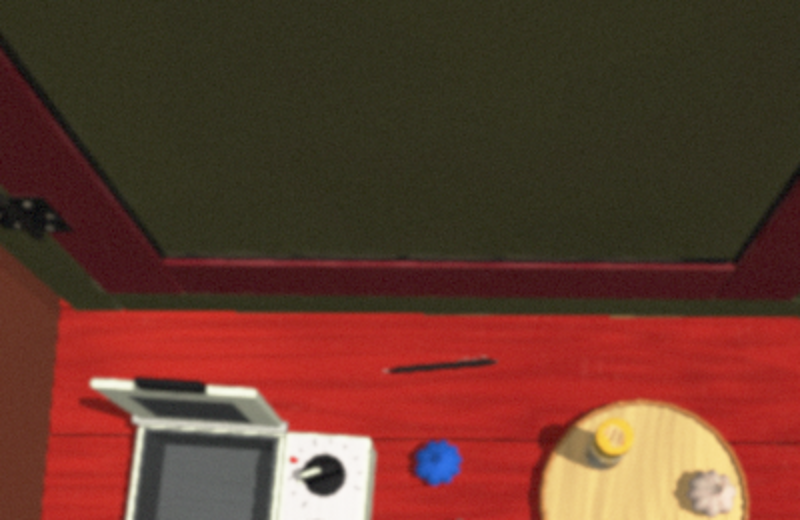

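```bash
python3 - <<'E'
from h import *
c=cam("top")
for z in (0,.1,.2,.3): print(z,np.round(back(c,[[300,155],[180,155]],z),3).tolist())
E
```

```text
0 [[0.728, 0.052, 0.0], [0.724, 0.36, 0.0]]
0.1 [[0.691, 0.045, 0.1], [0.688, 0.326, 0.1]]
0.2 [[0.654, 0.038, 0.2], [0.651, 0.292, 0.2]]
0.3 [[0.617, 0.031, 0.3], [0.615, 0.258, 0.3]]
```

```bash
python3 -m crank '[{"linear":[-0.9,0,0.2],"roll":0,"grip":1},{"linear":[-0.9,0,0.2],"roll":0,"grip":1},{"linear":[-0.9,0,0.2],"roll":0,"grip":1},{"linear":[-0.9,0,0.2],"roll":0,"grip":1},{"linear":[-0.65,0.2,0.2],"roll":0,"grip":1}]'
python3 -m crank '[{"linear":[0,0,0],"roll":0,"grip":1},{"linear":[0,0,0.6],"roll":0,"grip":1},{"linear":[0,0,0.6],"roll":0,"grip":1},{"linear":[0,0,0.6],"roll":0,"grip":1},{"linear":[0,0,0.7],"roll":0,"grip":1}]'
python3 -c "
from h import *
go(.57,.264,.225,86.5)"
```

```text
t: 12.85
eef_pos: [0.6063, 0.2621, 0.3017]
ee_rot: [-0.001, 0.029, 1.0, -0.001]
wrist_force: [-0.2, 0.0, -0.3]
width: 0.0002
finger_force: 0.0
t: 13.35
eef_pos: [0.6037, 0.2641, 0.2284]
ee_rot: [-0.001, 0.028, 1.0, -0.0]
wrist_force: [-0.6, -0.1, -0.2]
width: 0.0004
finger_force: 0.0
t 13.35 pos [0.6037 0.2641 0.2284] y_az 86.8 j [ 0.04  0.71 -0.83  1.48  0.54  1.19  0.65] F [-0.6 -0.1 -0.2] w 0.0004
units [ 1.12 -0.07  0.12] roll 0.05
```

```bash
python3 -m crank '[{"linear":[0.5,0,0],"roll":0,"grip":1},{"linear":[0.4,0,0.1],"roll":0,"grip":1},{"linear":[0.5,0,0.1],"roll":0,"grip":1},{"linear":[0.5,0,0.1],"roll":0,"grip":1},{"linear":[0.4,0,0.1],"roll":0,"grip":1}]'
python3 -m crank '[{"linear":[0.35,0,0.1],"roll":0,"grip":1},{"linear":[0.4,0,0.15],"roll":0,"grip":1},{"linear":[0.4,0,0.2],"roll":0,"grip":1},{"linear":[0.4,0,0.2],"roll":0,"grip":1},{"linear":[0,0,0],"roll":0,"grip":1}]'
python3 - <<'E'
from h import *
go(.457,.264,.172)
im=imaging.get_image("wrist"); cv2.imwrite("pics/w4.png",im[:,:,::-1])
E
```

```text
t: 13.85
eef_pos: [0.534, 0.2678, 0.217]
ee_rot: [-0.001, 0.028, 1.0, -0.0]
wrist_force: [1.0, 0.1, -0.6]
width: 0.0001
finger_force: 0.4
t: 14.35
eef_pos: [0.4871, 0.2703, 0.1971]
ee_rot: [-0.001, 0.027, 1.0, -0.001]
wrist_force: [0.2, -0.2, -0.3]
width: 0.0003
finger_force: 0.0
t 14.35 pos [0.4871 0.2703 0.1971] y_az 86.9 j [ 0.05  0.59 -0.87  1.79  0.52  1.02  0.5 ] F [ 0.2 -0.2 -0.3] w 0.0003
units [ 0.99 -0.26  0.84]
```

View pics/w4.png

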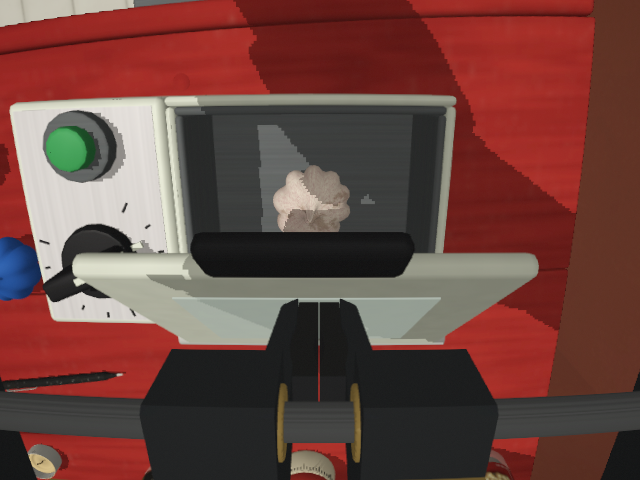

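The lid is following (edge at row ~255, fingers behind at (320,330)), garlic still in place at (312,200). Continue.

```bash
python3 -m crank '[{"linear":[0.3,0,0.2],"roll":0,"grip":1},{"linear":[0.3,0,0.25],"roll":0,"grip":1},{"linear":[0.3,0,0.3],"roll":0,"grip":1},{"linear":[0.3,0,0.3],"roll":0,"grip":1},{"linear":[0.2,0,0.3],"roll":0,"grip":1}]'
python3 -m crank '[{"linear":[0.2,0,0.4],"roll":0,"grip":1},{"linear":[0.1,0,0.4],"roll":0,"grip":1},{"linear":[0,0,0.4],"roll":0,"grip":1},{"linear":[0,0,0],"roll":0,"grip":1}]'
```

```text
t: 14.9
eef_pos: [0.4466, 0.2729, 0.1567]
ee_rot: [-0.0, 0.028, 1.0, -0.0]
wrist_force: [0.2, -0.7, 0.1]
width: 0.0005
finger_force: 0.0
t: 15.3
eef_pos: [0.4383, 0.2727, 0.1199]
ee_rot: [-0.001, 0.028, 1.0, -0.001]
wrist_force: [0.2, -0.5, -0.4]
width: 0.0008
finger_force: 0.0
```

```bash
python3 -m crank '[{"linear":[0,0,0.3],"roll":0,"grip":1},{"linear":[0,0,0.2],"roll":0,"grip":1},{"linear":[0,0,0],"roll":0,"grip":1}]'
python3 -m crank '[{"linear":[0,0,0.15],"roll":0,"grip":1},{"linear":[0,0,0],"roll":0,"grip":1}]'
```

```text
t: 15.6
eef_pos: [0.4388, 0.2731, 0.106]
ee_rot: [-0.0, 0.029, 1.0, -0.0]
wrist_force: [0.0, -0.0, -0.4]
width: 0.0002
finger_force: 0.0
t: 15.8
eef_pos: [0.4389, 0.2733, 0.1019]
ee_rot: [-0.0, 0.028, 1.0, -0.0]
wrist_force: [-0.5, -0.2, 0.5]
width: 0.0002
finger_force: 0.0
```

```bash
python3 -m crank '[{"linear":[0,0,0.1],"roll":0,"grip":1},{"linear":[0,0,0],"roll":0,"grip":1}]'
python3 -m crank '[{"linear":[0,0,0.1],"roll":0,"grip":1},{"linear":[0,0,0],"roll":0,"grip":1}]'
python3 -m crank '[{"linear":[0,0,-1],"roll":0,"grip":1},{"linear":[0,0,-1],"roll":0,"grip":1},{"linear":[0,0,-1],"roll":0,"grip":1},{"linear":[0,0,-1],"roll":0,"grip":0},{"linear":[0,0,-1],"roll":0,"grip":-0.4}]'
python3 -c "
from h import *
go(.475,.135,.25)"
```

```text
t: 16.0
eef_pos: [0.4392, 0.2737, 0.1004]
ee_rot: [0.001, 0.028, 1.0, -0.0]
wrist_force: [-3.4, -2.2, 13.1]
width: 0.0005
finger_force: 6.3
t: 16.2
eef_pos: [0.4393, 0.2738, 0.0999]
ee_rot: [0.001, 0.028, 1.0, -0.001]
wrist_force: [-9.8, -10.4, 44.3]
width: 0.0006
finger_force: 22.3
t: 16.7
eef_pos: [0.4388, 0.2734, 0.2475]
ee_rot: [0.0, 0.028, 1.0, 0.0]
wrist_force: [1.2, -0.1, 0.3]
width: 0.0144
finger_force: 0.0
t 16.7 pos [0.4388 0.2734 0.2475] y_az 86.7 j [ 0.09  0.46 -0.95  1.84  0.43  1.06  0.49] F [ 1.2 -0.1  0.3] w 0.0144
units [-1.47 -4.54 -0.08]
```

```bash
python3 -m crank '[{"linear":[-0.25,-0.9,0],"roll":0,"grip":-0.4},{"linear":[-0.25,-0.9,0],"roll":0,"grip":-0.4},{"linear":[-0.25,-0.9,0],"roll":0,"grip":-0.4},{"linear":[-0.25,-0.9,0],"roll":0,"grip":-0.4},{"linear":[-0.25,-0.9,0],"roll":0,"grip":-0.4}]' >/dev/null
python3 -m crank '[{"linear":[0,0,0],"roll":0,"grip":-0.4},{"linear":[0,0,0],"roll":0,"grip":-0.4}]'
python3 - <<'E'
from h import *
s=status.read_state(); im=imaging.get_image("wrist"); c=cam("wrist",s)
np.save("w5pose.npy",np.r_[s["eef_pos"],s["ee_rot"]]); cv2.imwrite("pics/w5full.png",im[:,:,::-1])
go(.493,.136,.095,0)
for l,z in [("dial",.12),("start",.09),("marker",.088)]:
    for b in imaging.trace("wrist",l)[:2]:
        p=mid(b["mask"]); print(l,np.round(b["rect"]),round(b["confidence"],2),np.round(p),np.round(back(c,[p],z)[0],4))
u=proj(c,[[.46,.13,.1]])[0].astype(int); print(u)
x0,y0=max(u[0]-100,0),max(u[1]-75,0); print(x0,y0)
cv2.imwrite("pics/w5.png",cv2.resize(im[y0:y0+150,x0:x0+200,::-1],(800,600),interpolation=cv2.INTER_CUBIC))
E
```

```text
t: 17.4
eef_pos: [0.4687, 0.1364, 0.2463]
ee_rot: [0.0, 0.029, 1.0, 0.0]
wrist_force: [0.5, 0.5, -0.1]
width: 0.0618
finger_force: 0.0
t 17.45 pos [0.4685 0.1374 0.2464] y_az 86.8 j [ 0.4   0.4  -0.96  1.91  0.38  1.02  0.79] F [ 0.2 -0.1  1.1] w 0.0617
units [-0.82 -0.    5.05] roll 14.46
dial [277. 219. 351. 283.] 0.95 [309. 251.] [0.4862 0.1294 0.12  ]
start [291. 133. 328. 174.] 0.83 [308. 153.] [0.4246 0.1324 0.09  ]
marker [349. 266. 366. 276.] 0.65 [358. 269.] [0.5151 0.1643 0.088 ]
[307 205]
207 130
```

View pics/w5.png

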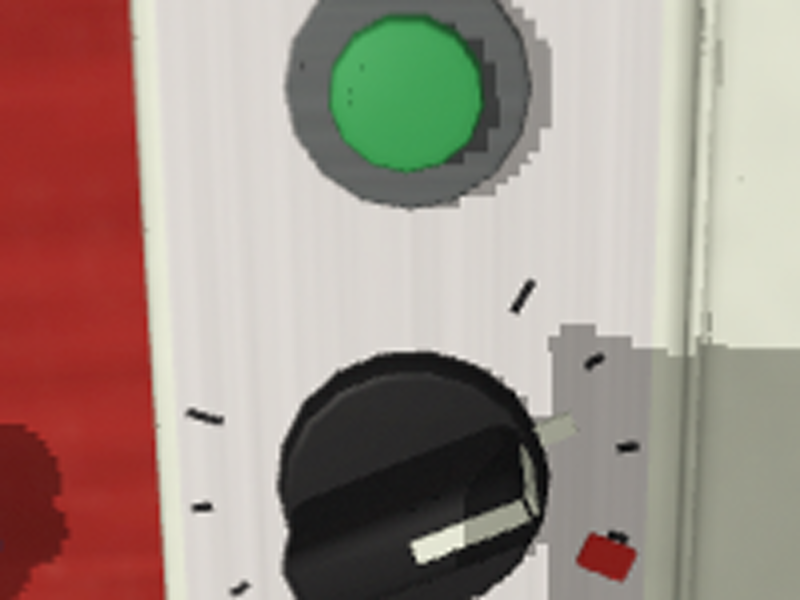

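Crop shows: pointer line on bar from (418,553) to (530,505), its low end at (577,424), red marker around (600,555) inner end ~(582,550), button centre (406,92).

```bash
python3 - <<'E'
from h import *
p=np.load("w5pose.npy"); c=cam("wrist",dict(eef_pos=p[:3],ee_rot=p[3:]))
f=lambda x,y,z: back(c,[[207+x/4,130+y/4]],z)[0][:2]
a,b=f(418,553,.124),f(530,505,.124); d=(b-a)/np.linalg.norm(b-a); az=np.degrees(np.arctan2(d[1],d[0]))
print("bar az",az,a,b,np.linalg.norm(b-a))
for z in (.088,.091,.097):
    t=f(577,424,z); print("axis",z,t-.034*d, "L/R disc",f(278,480,z),f(548,480,z))
print("btn",f(406,92,.095))
ax=f(577,424,.091)-.034*d
for n,m in [("inner",(582,550)),("ctr",(606,557)),("outer",(632,563))]:
    v=f(*m,.088)-ax; print(n,np.linalg.norm(v),np.degrees(np.arctan2(v[1],v[0])))
for m in [(523,296),(594,361),(627,447),(205,416),(202,507),(239,588)]:
    v=f(*m,.088)-ax; print("tick",m,np.linalg.norm(v).round(4),np.degrees(np.arctan2(v[1],v[0])).round(1), f(*m,.088).round(4))
# circle fit of ticks
P=np.array([f(*m,.088) for m in [(523,296),(594,361),(627,447),(205,416),(202,507),(239,588)]])
A=np.c_[2*P,np.ones(6)]; s=np.linalg.lstsq(A,(P**2).sum(1),rcond=None)[0]; print("tick centre",s[:2],np.sqrt(s[2]+s[0]**2+s[1]**2))
E
```

```text
bar az 111.51106946966898 [0.49715665 0.13053827] [0.48958371 0.14975243] 0.02065268199177197
axis 0.088 [0.5006279  0.12857197] L/R disc [0.49600073 0.1035931 ] [0.49897483 0.15436808]
axis 0.091 [0.49959549 0.1283944 ] L/R disc [0.49489104 0.10397359] [0.49783582 0.15424804]
axis 0.097 [0.49753068 0.12803928] L/R disc [0.49267166 0.10473455] [0.4955578  0.15400797]
btn [0.42402099 0.13269656]
inner 0.03486085945864601 66.23583482170953
ctr 0.039717995834510966 66.59641485225858
outer 0.044880427133191236 67.2909879861582
tick (523, 296) 0.0431 148.0 [0.463  0.1513]
tick (594, 361) 0.0424 123.6 [0.4761 0.1638]
tick (627, 447) 0.0415 98.8 [0.4933 0.1694]
tick (205, 416) 0.041 -114.6 [0.4825 0.0911]
tick (202, 507) 0.0397 -88.5 [0.5006 0.0887]
tick (239, 588) 0.0389 -62.2 [0.5177 0.094 ]
tick centre [0.4970559  0.12902586] 0.04058176697097386
```

```bash
python3 -m crank '[{"linear":[0,0,0],"roll":1,"grip":-0.2},{"linear":[0,0,0],"roll":1,"grip":-0.2},{"linear":[0,0,0],"roll":1,"grip":-0.2},{"linear":[0,0,0],"roll":1,"grip":-0.2},{"linear":[0,0,0],"roll":1,"grip":-0.2}]' >/dev/null
python3 -m crank '[{"linear":[0,0,0],"roll":1,"grip":-0.2},{"linear":[0,0,0],"roll":1,"grip":-0.2},{"linear":[0,0,0],"roll":1,"grip":-0.2},{"linear":[0,0,0],"roll":1,"grip":-0.2},{"linear":[0,0,0],"roll":1,"grip":-0.2}]' >/dev/null
python3 -m crank '[{"linear":[0,0,0],"roll":0.9,"grip":-0.2},{"linear":[0,0,0],"roll":0,"grip":-0.2},{"linear":[0,0,0],"roll":0,"grip":-0.2}]'
python3 -c "
from h import *
go(.497,.129,.102,21.5)"
```

```text
t: 18.9
eef_pos: [0.4685, 0.1373, 0.2462]
ee_rot: [-0.0, 0.562, 0.827, 0.0]
wrist_force: [-0.1, 0.2, -0.1]
width: 0.053
finger_force: 0.0
t 18.9 pos [0.4685 0.1373 0.2462] y_az 21.6 j [ 0.21  0.33 -0.71  1.92  0.26  0.98 -0.24] F [-0.1  0.2 -0.1] w 0.053
units [-0.61  0.78  4.81] roll 0.01
```

```bash
python3 -m crank '[{"linear":[-0.61,0.78,0],"roll":0,"grip":-0.2},{"linear":[0,0,1],"roll":0,"grip":-0.2},{"linear":[0,0,1],"roll":0,"grip":-0.2},{"linear":[0,0,1],"roll":0,"grip":-0.2},{"linear":[0,0,0.8],"roll":0,"grip":-0.2}]' >/dev/null
python3 -m crank '[{"linear":[0,0,0.5],"roll":0,"grip":-0.2},{"linear":[0,0,0.5],"roll":0,"grip":-0.2},{"linear":[0,0,0],"roll":0,"grip":-0.2},{"linear":[0,0,0],"roll":0,"grip":-0.2}]'
python3 -c "
from h import *
go(.497,.129,.102,21.5)"
```

```text
t: 19.8
eef_pos: [0.4975, 0.1283, 0.1027]
ee_rot: [0.0, 0.564, 0.826, 0.0]
wrist_force: [0.7, 0.1, 1.3]
width: 0.0528
finger_force: 0.0
t 19.8 pos [0.4975 0.1283 0.1027] y_az 21.4 j [ 0.11  0.58 -0.58  1.97  0.47  0.73 -0.37] F [0.7 0.1 1.3] w 0.0528
units [ 0.03 -0.01  0.02] roll -0.02
```

Close on the bar, then turn clockwise 49° (roll +8.15).

```bash
python3 -m crank '[{"linear":[0,0,0],"roll":0,"grip":1},{"linear":[0,0,0],"roll":0,"grip":1},{"linear":[0,0,0],"roll":0,"grip":1},{"linear":[0,0,0],"roll":0,"grip":1},{"linear":[0,0,0],"roll":0,"grip":1}]'
python3 -m crank '[{"linear":[0,0,0],"roll":0.8,"grip":1},{"linear":[0,0,0],"roll":0.8,"grip":1},{"linear":[0,0,0],"roll":0.8,"grip":1},{"linear":[0,0,0],"roll":0.8,"grip":1},{"linear":[0,0,0],"roll":0.8,"grip":1}]'
python3 -m crank '[{"linear":[0,0,0],"roll":0.8,"grip":1},{"linear":[0,0,0],"roll":0.8,"grip":1},{"linear":[0,0,0],"roll":0.8,"grip":1},{"linear":[0,0,0],"roll":0.8,"grip":1},{"linear":[0,0,0],"roll":0.8,"grip":1}]'
python3 -m crank '[{"linear":[0,0,0],"roll":0.15,"grip":1},{"linear":[0,0,0],"roll":0,"grip":1},{"linear":[0,0,0],"roll":0,"grip":1}]'
python3 -c "
from h import *
go(.497,.129,.102,-27.4)"
```

```text
t: 20.3
eef_pos: [0.4972, 0.128, 0.1024]
ee_rot: [0.0, 0.564, 0.826, 0.0]
wrist_force: [0.0, 0.0, -0.2]
width: 0.0149
finger_force: 0.0
t: 20.8
eef_pos: [0.497, 0.1279, 0.1023]
ee_rot: [0.0, 0.724, 0.689, -0.0]
wrist_force: [-1.9, -0.4, 3.3]
width: 0.0138
finger_force: 30.0
t: 21.3
eef_pos: [0.4968, 0.128, 0.1023]
ee_rot: [-0.0, 0.852, 0.524, -0.0]
wrist_force: [-1.2, -0.2, 1.7]
width: 0.0134
finger_force: 30.0
t: 21.6
eef_pos: [0.4969, 0.128, 0.1023]
ee_rot: [-0.0, 0.855, 0.519, -0.0]
wrist_force: [-2.8, -1.4, 5.8]
width: 0.0141
finger_force: 30.0
t 21.6 pos [0.4969 0.128  0.1023] y_az -27.5 j [-0.05  0.54 -0.37  1.98  0.3   0.68 -1.08] F [-2.8 -1.4  5.8] w 0.0141
units [ 0.03 -0.01  0.01] roll -0.01
```

```bash
python3 -m crank '[{"linear":[0,0,0],"roll":0,"grip":-0.2},{"linear":[0,0,0],"roll":0,"grip":-0.2},{"linear":[0,0,0],"roll":0,"grip":-0.2},{"linear":[0,0,-0.6],"roll":0,"grip":-0.2},{"linear":[0,0,-1],"roll":0,"grip":-0.2}]' >/dev/null
python3 -m crank '[{"linear":[0,0,-1],"roll":0,"grip":-0.2},{"linear":[0,0,-1],"roll":0,"grip":-0.2},{"linear":[0,0,-0.8],"roll":0,"grip":-0.2},{"linear":[0,0,0],"roll":0,"grip":-0.2},{"linear":[0,0,0],"roll":0,"grip":-0.2}]'
python3 - <<'E'
from h import *
s=status.read_state(); im=imaging.get_image("wrist"); c=cam("wrist",s)
np.save("w6pose.npy",np.r_[s["eef_pos"],s["ee_rot"]]); cv2.imwrite("pics/w6full.png",im[:,:,::-1])
go(.424,.132,.15,-27.5)
u=proj(c,[[.505,.14,.1]])[0].astype(int)
x0,y0=max(u[0]-80,0),max(u[1]-60,0); print(x0,y0)
cv2.imwrite("pics/w6.png",cv2.resize(im[y0:y0+120,x0:x0+160,::-1],(800,600),interpolation=cv2.INTER_CUBIC))
E
```

```text
t: 22.6
eef_pos: [0.4973, 0.1278, 0.2341]
ee_rot: [0.0, 0.855, 0.518, 0.0]
wrist_force: [-0.9, 0.1, -0.4]
width: 0.0528
finger_force: 0.0
t 22.65 pos [0.4967 0.1277 0.2334] y_az -27.6 j [ 0.02  0.35 -0.44  1.88  0.18  0.95 -0.98] F [-1.3  0.3 -0.7] w 0.0526
units [-0.99 -2.21  2.78] roll -0.01
241 141
```

View pics/w6.png

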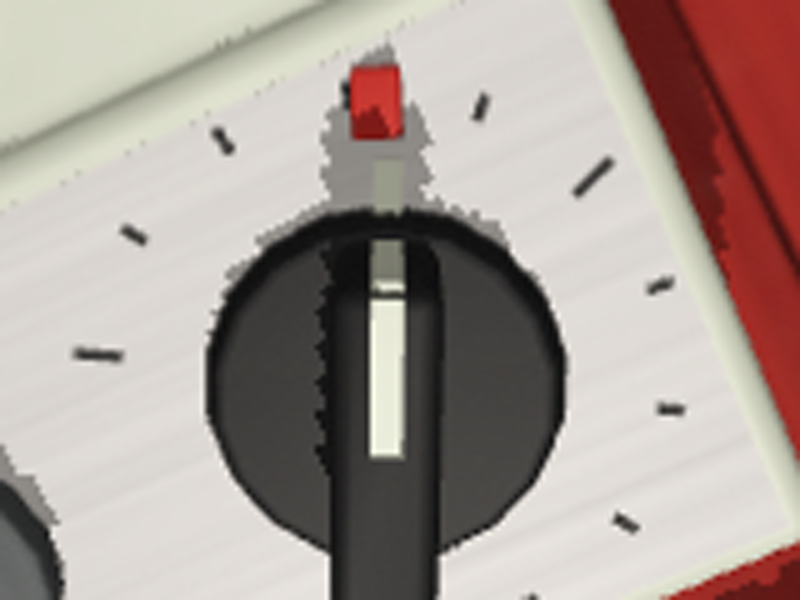

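Pointer low end at (389,160), marker centre (377,102): the pointer seems about 2° past; I measure exactly.

```bash
python3 - <<'E'
from h import *
p=np.load("w6pose.npy"); c=cam("wrist",dict(eef_pos=p[:3],ee_rot=p[3:]))
f=lambda x,y,z: back(c,[[241+x/5,141+y/5]],z)[0][:2]
az=lambda v: np.degrees(np.arctan2(v[1],v[0])).round(2)
T=[(223,140),(135,234),(98,355),(481,107),(593,177),(660,285),(671,409),(626,522)]
P=np.array([f(*m,.088) for m in T]);A=np.c_[2*P,np.ones(len(P))]; s=np.linalg.lstsq(A,(P**2).sum(1),rcond=None)[0]; ax=s[:2]
print(ax,np.sqrt(s[2]+ax@ax),[az(q-ax) for q in P])
# ideal: long ticks at ends
print("disc",(f(207,380,.09)+f(566,380,.09))/2)
print("bar",az(f(388,298,.124)-f(387,456,.124)), "tip",az(f(389,160,.091)-ax),np.linalg.norm(f(389,160,.091)-ax))
for m in [(377,137),(377,102),(377,67)]: print("marker",az(f(*m,.09)-ax),np.linalg.norm(f(*m,.09)-ax))
im=imaging and cv2.imread("pics/w6full.png").astype(int)
m=(im[...,2]>130)&(im[...,1]<60)&(im[...,0]<70); y,x=np.nonzero(m[141:175,290:340]); print(x.mean()+290,y.mean()+141,len(x), az(back(c,[[x.mean()+290.,y.mean()+141.]],.09)[0][:2]-ax))
E
```

```text
[0.49656955 0.12834045] 0.040616192784522956 [np.float64(95.41), np.float64(121.06), np.float64(147.09), np.float64(43.91), np.float64(18.03), np.float64(-7.68), np.float64(-33.55), np.float64(-59.14)]
disc [0.4969513  0.12887767]
bar 62.04 tip 61.62 0.031877592171600584
marker 64.35 0.03484936666225473
marker 64.11 0.039587205434781954
marker 63.92 0.0442836155442203
315.71875 159.33333333333334 96 64.68
```

```bash
python3 -m crank '[{"linear":[0,0,1],"roll":0,"grip":-0.2},{"linear":[0,0,1],"roll":0,"grip":-0.2},{"linear":[0,0,1],"roll":0,"grip":-0.2},{"linear":[0,0,0.8],"roll":0,"grip":-0.2},{"linear":[0,0,0.57],"roll":0,"grip":-0.2}]' >/dev/null
python3 -m crank '[{"linear":[0,0,0],"roll":0,"grip":-0.2},{"linear":[0,0,0],"roll":0,"grip":1},{"linear":[0,0,0],"roll":0,"grip":1},{"linear":[0,0,0],"roll":0,"grip":1},{"linear":[0,0,0],"roll":0,"grip":1}]'
python3 -m crank '[{"linear":[0,0,0],"roll":0,"grip":1},{"linear":[0,0,0],"roll":-0.17,"grip":1},{"linear":[0,0,0],"roll":-0.17,"grip":1},{"linear":[0,0,0],"roll":0,"grip":1},{"linear":[0,0,0],"roll":0,"grip":1}]'
python3 -c "
from h import *
go(.497,.129,.102,-25.6)"
python3 -m crank '[{"linear":[0,0,0],"roll":0,"grip":-0.2},{"linear":[0,0,0],"roll":0,"grip":-0.2},{"linear":[0,0,0],"roll":0,"grip":-0.2},{"linear":[0,0,-0.6],"roll":0,"grip":-0.2},{"linear":[0,0,-1],"roll":0,"grip":-0.2}]' >/dev/null
python3 -m crank '[{"linear":[0,0,-1],"roll":0,"grip":-0.2},{"linear":[0,0,-1],"roll":0,"grip":-0.2},{"linear":[0,0,-0.8],"roll":0,"grip":-0.2},{"linear":[0,0,0],"roll":0,"grip":1},{"linear":[0,0,0],"roll":0,"grip":1}]'
python3 - <<'E'
from h import *
s=status.read_state(); im=imaging.get_image("wrist"); c=cam("wrist",s)
np.save("w7pose.npy",np.r_[s["eef_pos"],s["ee_rot"]]); cv2.imwrite("pics/w7full.png",im[:,:,::-1])
go(.424,.132,.15,-27.5)
u=proj(c,[[.505,.14,.1]])[0].astype(int)
x0,y0=max(u[0]-80,0),max(u[1]-60,0); print(x0,y0)
cv2.imwrite("pics/w7.png",cv2.resize(im[y0:y0+120,x0:x0+160,::-1],(800,600),interpolation=cv2.INTER_CUBIC))
E
```

```text
t: 23.65
eef_pos: [0.4976, 0.1281, 0.1038]
ee_rot: [0.0, 0.855, 0.518, 0.001]
wrist_force: [-0.6, 0.3, -0.5]
width: 0.0232
finger_force: 0.0
t: 24.15
eef_pos: [0.497, 0.1282, 0.1036]
ee_rot: [-0.0, 0.846, 0.534, -0.0]
wrist_force: [-3.2, 0.4, 5.6]
width: 0.0138
finger_force: 30.0
t 24.15 pos [0.497  0.1282 0.1036] y_az -25.5 j [-0.04  0.54 -0.38  1.98  0.31  0.68 -1.06] F [-3.2  0.4  5.6] w 0.0138
units [ 0.02 -0.01  0.05] roll 0.02
t: 25.15
eef_pos: [0.4972, 0.1278, 0.235]
ee_rot: [0.0, 0.846, 0.533, 0.0]
wrist_force: [-0.6, -0.4, -0.8]
width: 0.039
finger_force: 0.0
t 25.2 pos [0.4967 0.1277 0.2342] y_az -25.5 j [ 0.03  0.35 -0.46  1.88  0.18  0.96 -0.95] F [-1.  -1.3 -0.1] w 0.0351
units [-0.91 -2.25  2.81] roll 0.33
242 141
```

View pics/w7.png

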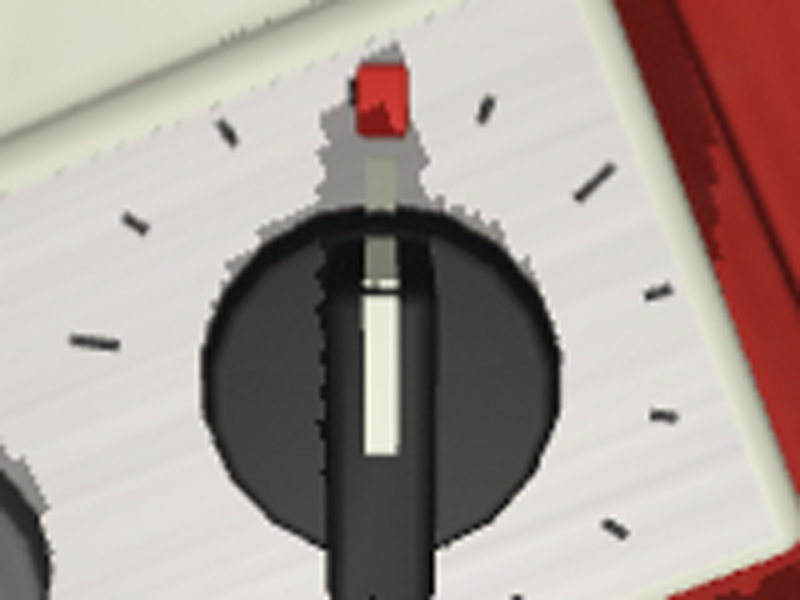

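Pointer (col 381) and marker (col 382) are aligned. Now the button.

```bash
python3 -m crank '[{"linear":[-0.31,-0.75,0],"roll":0,"grip":1},{"linear":[-0.3,-0.75,0],"roll":0,"grip":1},{"linear":[-0.3,-0.75,0],"roll":0,"grip":1},{"linear":[0,0,1],"roll":0,"grip":1},{"linear":[0,0,1],"roll":0,"grip":1}]'
python3 -m crank '[{"linear":[0,0,1],"roll":0,"grip":1},{"linear":[0,0,0.6],"roll":0,"grip":1},{"linear":[0,0,0.3],"roll":0,"grip":1},{"linear":[0,0,0],"roll":0,"grip":1},{"linear":[0,0,0],"roll":0,"grip":1}]'
python3 -c "
from h import *
go(.424,.1327,.11)"
```

```text
t: 25.7
eef_pos: [0.4238, 0.1323, 0.1739]
ee_rot: [0.0, 0.846, 0.534, 0.0]
wrist_force: [0.2, -0.6, -0.5]
width: 0.0003
finger_force: 0.0
t: 26.2
eef_pos: [0.4246, 0.1326, 0.1183]
ee_rot: [-0.0, 0.846, 0.534, 0.0]
wrist_force: [-0.1, -0.1, -0.1]
width: 0.0006
finger_force: 0.0
t 26.2 pos [0.4246 0.1326 0.1183] y_az -25.5 j [-0.05  0.42 -0.43  2.13  0.29  0.64 -1.12] F [-0.1 -0.1 -0.1] w 0.0006
units [-0.01 -0.02  0.28]
```

```bash
python3 -m crank '[{"linear":[0,0,0.3],"roll":0,"grip":1},{"linear":[0,0,0],"roll":0,"grip":1}]' | sed -n '2p;4p'
python3 -m crank '[{"linear":[0,0,0.15],"roll":0,"grip":1},{"linear":[0,0,0],"roll":0,"grip":1}]' | sed -n '2p;4p'
python3 -m crank '[{"linear":[0,0,0.1],"roll":0,"grip":1},{"linear":[0,0,0],"roll":0,"grip":1}]' | sed -n '2p;4p'
python3 -m crank '[{"linear":[0,0,0.1],"roll":0,"grip":1},{"linear":[0,0,0],"roll":0,"grip":1}]' | sed -n '2p;4p'
```

```text
eef_pos: [0.425, 0.1326, 0.1091]
wrist_force: [0.2, 0.2, 2.4]
eef_pos: [0.425, 0.1326, 0.1047]
wrist_force: [1.1, -0.4, 3.4]
eef_pos: [0.4252, 0.1327, 0.1038]
wrist_force: [-7.1, -3.5, 33.7]
eef_pos: [0.4254, 0.1327, 0.1031]
wrist_force: [-17.0, -7.1, 71.5]
```

```bash
python3 -m crank '[{"linear":[0,0,-0.5],"roll":0,"grip":1},{"linear":[0,0,-1],"roll":0,"grip":1},{"linear":[0,0,-1],"roll":0,"grip":1},{"linear":[0,0,-1],"roll":0,"grip":1},{"linear":[0,0,-1],"roll":0,"grip":1}]'
python3 -m crank '[{"linear":[0,0,-1],"roll":0,"grip":1},{"linear":[0,0,0],"roll":0,"grip":1},{"linear":[0,0,0],"roll":0,"grip":1}]' >/dev/null
python3 - <<'E'
from h import *
im=imaging.get_image("wrist"); t=imaging.get_image("top")
cv2.imwrite("pics/end.png",np.hstack([im[::1,:,::-1][:,120:520],cv2.resize(t[130:310,340:490,::-1],(400,480))]))
go(.42,.13,.25)
E
```

```text
t: 27.5
eef_pos: [0.4238, 0.1322, 0.2346]
ee_rot: [-0.0, 0.846, 0.534, -0.0]
wrist_force: [-0.3, -0.1, -0.5]
width: 0.0004
finger_force: 0.0
t 27.9 pos [0.4236 0.132  0.2625] y_az -25.5 j [ 0.05  0.19 -0.51  2.01  0.11  0.97 -0.96] F [ 0.3  0.2 -0.9] w 0.0001
units [-0.11 -0.08  0.42]
```

View pics/end.png

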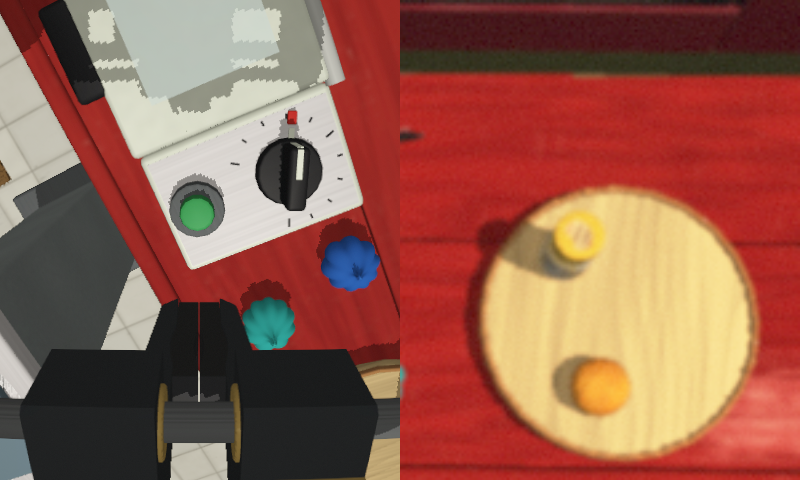

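The lid is flat and shut, the pointer is at the marker (292,118), the button at (197,213) has sprung back, and the jar and mandarin are still on the turntable.

```bash
python3 -c "
from cell import order
print(order.sign_off())"
```

```text
the job is handed in; nothing more can be done
None
```

The job is handed in: the garlic is in the pan with the lid shut, the dial points at the red marker, the start button was pressed right down, and the jar and mandarin are still on the turntable. The arm took about 28 s.

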